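Take the used filter plate out of the gas filter unit

TASK

Open the filter unit: take the screwdriver-like hex driver from its stand, push the recessed latch button fully in with its tip so that the cover springs ajar, and put the driver back upright in its stand. Then lift the cover by its tongue until it stands open past upright and leave it open, draw the filter plate straight up out of its slot, and finish holding it upright and still in the gripper close above the small empty steel tray, centred over it and touching nothing else. Leave the tray, vial, timer and tape roll where they are.

Things in the scene. Friction and masses are not known exactly. Their poses are not given: they have to be found in the camera images.
- unit: White filter unit fixed to the bench, 100 (x) x 150 (y) x 60 mm high. Origin under its centre; x from its front (tongue side, towards the robot) to its back, y left, z up. Button recess in the left of its deck (z = 60). Under the cover an open well x -42..24, y -58..22 mm, floor z = 11; two rails along x on the floor (17 mm apart, tops z = 23) make the filter plate's slot.
- button (a joint): Black spring button, 10 mm across, in a round recess 13 mm wide that no finger fits. Value: 0 to 0.006 m pushed straight down. At rest its top is 10 mm below the deck (z = 50 mm); it moves from 1.6 N, is fully in at 4 N, and comes back. It draws back the steel catch beside it; past about 0.005 m the cover is freed, springs up to about 0.2 rad and stays there.
- button_mouth (a point): Centre of the button recess at deck level (unit frame x -30, y 54, z 60 mm); axes as the unit's.
- flap (a joint): White cover flap over the well, 80 x 98 x 4 mm, hinged on its back edge. 0 = shut and held by the catch, grows as the front edge swings up and back; upright at 1.57, stop at 2.2 rad. The hinge is stiff enough (0.05 N m) to stay where it is left.
- flap_hinge (a point): Middle of the cover's hinge line (unit frame x 33, y -18, z 62 mm); the hinge runs along the unit's y. Fixed to the unit, axes as the unit's.
- flap_tongue (a point): Centre of the grip bar on the cover's tongue: a round grey bar 12 mm thick, 18 mm long along y, on a neck 8 mm wide, 20 mm before the middle of the cover's front edge, over free space, 103 mm from the hinge line; it moves with the cover. Pinch the bar's two flat ends (along y) from above; the gripper may keep pointing down while the bar turns between the pads.
- filter_plate: Grey filter plate with paper pleats, 48 (x) x 13 (y) x 46 mm high, 35 to 70 g, hidden under the cover, standing on its long edge in the slot, axes along the unit's. Origin at the middle of its underside, z up. The top 14 mm are a grip tab 34 (x) x 13 (y) mm, its top at z = 57 mm. Pinch across y with fingers opened at most 40 mm: the well is 80 mm wide there.
- stand: Plain aluminium block 56 x 56 x 60 mm fixed to the bench; origin under its centre. A square hole, 9 mm wide, goes straight down through its middle.
- driver: Hex driver with red handle, 130 mm long, 50 g, standing loosely (leaning up to 5 degrees) in the stand, tip down. Its y axis runs from tip to handle. Handle 19 mm round, 76 mm long; its shoulder rests on the stand's top, its end is 136 mm above the bench. Blade 4 mm thick, 54 mm long. The origin is 9.5 mm off the driver's axis, 65 mm from the tip: use the two points below.
- driver_tip (a point): Tip of the driver's blade, on its axis. 6 mm above the bench while the driver stands in the stand.
- driver_grip (a point): Point on the driver's axis in the handle, 95 mm above the tip: grip here from above, any yaw.
- tray: Small empty open steel tray, 70 (x) x 90 (y) x 14 mm high, walls 3 mm, loose; origin under its centre.
- vial: Bystander: small glass vial 24 mm across, 53 mm high; origin under its centre.
- timer: Bystander: flat white bench timer, 62 x 64 x 18 mm; origin under its centre.
- tape: Bystander: roll of white tape 47 mm across, 25 mm high; origin under its centre.
Things that resemble listed ones, but are neither listed nor needed, are in the scene too. Leave any purple or yellow look-alike of the tray alone.

How it is judged:
On the way, in this order (a step that is already met when the one before it is completed fails the run):
1. the latch button is pushed in with the driver and the cover springs ajar (value of joint button above 0.0045 m and contact force between driver and unit above 0.5 N and value of joint flap above 0.08 rad), for 0.05 s.
2. the driver stands in its stand again (horizontal distance between driver_tip and stand below 0.012 m and height (world z) of driver_tip below 0.012 m and contact force between driver and the fingers below 0.1 N), for 0.1 s.
3. the cover stands open, upright or beyond (value of joint flap above 1.5 rad), for 0.2 s.
At the end, for the whole second after the job is handed in: Cover open past 1.5 rad; driver in its stand (tip within 12 mm of the hole's axis, at most 12 mm up); fingers hold the plate still within 25 mm of the tray's centre, underside 18 to 150 mm up, within 0.3 rad of upright, touching neither tray nor unit; tray within 30 mm of its start (value of joint flap above 1.5 rad and horizontal distance between driver_tip and stand below 0.012 m and height (world z) of driver_tip below 0.012 m and contact force between filter_plate and the fingers above 1 N and horizontal distance between filter_plate and tray below 0.025 m and height (world z) of filter_plate between 0.018 and 0.15 m and angle between filter_plate's own z axis and vertical below 0.3 rad and linear speed of filter_plate below 0.03 m/s and contact force between filter_plate and tray below 0.05 N and contact force between filter_plate and unit below 0.05 N and distance of tray from where it was at the start of the episode below 0.03 m); the arm keeps its last pose, push and grip.
It fails at once if a bystander or the tray is pushed away by more than 30 mm (distance of any of vial, timer, tape, tray from where it was at the start of the episode above 0.03 m).
It fails at once if the vial is knocked over (angle between vial's own z axis and vertical above 0.6 rad).
It fails at once if the driver is dropped on the bench (height (world z) of driver below 0.035 m and angle between driver's own y axis and vertical above 0.6 rad).
It also fails if it takes over 67 s, if anything falls off the work surface, if the arm or the gripper's body presses on something with over 40 N, if the wrist force passes 120 N, or if a joint passes its speed limit or range.

ROBOT

A 6-joint arm with a two-finger parallel gripper is mounted at the origin on a cart in front of the work surface, level with it; the furniture and walls round the work are solid. World frame = base frame: x ahead of the robot, y to its left, z up, the work surface at z = 0. Lengths are in m, angles in rad, forces in N, time in s.
With the tool pointing down it reaches from about 0.325 to 0.85 m from the base axis. Payload 15.5 kg.
Tool frame: the origin (TCP) lies on the centre line of the jaws, within the pads' length; the fingertips stand 25 mm ahead of it and the grasp point (between the pads) lies 6 mm ahead of it; z points along the fingers, y is the direction in which the jaws open and shut (so a half turn about z gives the same grasp; the last joint's range is limited). The gripper opens to 91 mm and grips with 3 to 60 N. Pads are 32 mm wide; open, the fingers measure 118 mm over their backs; the gripper's body (76 mm by 178 mm) begins 60 mm behind the grasp point.
Start: joints at [-1.28, 0.494, 1.345, -0, 1.302, -0.096], TCP at [0.236, -0.579, 0.239] pointing down, gripper open.
Joint ranges: [-2.91, 2.91], [-0.82, 2.16], [0.22, 2.67], [-1.22, 4.37], [0.12, 2.79], [-3.08, 3.08]. Speed limits (rad/s): [1.89, 1.89, 2.57, 3.01, 3.01, 3.01].

INTERFACE

Orientations are given as a rotation vector (axis times angle).
In Python, from rig import manip gives the robot as it stands.
- The arm moves only by the shell command python3 -m inch 'ROWS'. ROWS is JSON, a list of rows, each an object of numbers: "x", "y", "z": the shift along the tool's x, y, z in cm; "ax", "ay", "az": the turn, a rotation vector about the tool's x, y, z in rad; "hand": the finger opening in cm, from 0 to 9.12. A call has 1 to 12 rows; each row shifts and turns the commanded pose from where the row before left it, along the tool's axes as they then stand; what a row does not reach is not made up. A row lasts 1/8 s, in which the tool goes at most 62.5 mm and 10.7 degrees, less where a joint would pass 70% of its speed; a pose out of reach is approached as far as the arm can. A call with a gripper value outside its range is refused whole. The fingers move at their own pace and stop on an object; the grip force is fixed at half the most. Time passes only in rows, so rows that do not move let the fingers close. It gives the time, the measured TCP pose, the force and the opening at its end, in the units of the state.
- manip.get_obs(): the state, without advancing time (a new reading comes with each control period).
- manip.camera(name): name is "side" or "top"; returns the picture (384x512x3 uint8, red, green, blue); there is no depth.
- manip.camera_params(name): a dict with "K" (3x3 intrinsics, pixels), "dist_coeffs" ([k1, k2, p1, p2, k3] as OpenCV has them; the pictures are not rectified), "R" (3x3) and "t" (3): a world point X has camera coordinates R X + t. Camera axes: x right, y down, z forward; pixel columns grow to the right and rows downward; lengths in m; the calibration is good to about 2 mm. A picture is of the moment at which its call begins. camera_params takes no time and is no camera call.
- manip.job_done(): hands the job in, once; it reports no verdict.
Trained networks look in the newest picture that a camera, given by its name, has taken for a name from the list of things; names that differ only in an ending like _2 or _b are one class to them, and where a whole thing is asked for, a point or a joint stands for the part that bears it (a point fixed in the world has none). Each returns a list of dicts, best first, with "p" (0 to 1); they miss things now and then, are a little off and sometimes report something else, mostly with a low value. They report only what shows in the picture. A call takes as long as a camera call. They do not tell look-alikes from the thing itself.
- manip.find_in(target, camera): "centre" ([column, row] in pixels, amid what is visible of it).
- manip.silhouettes(target, camera): "mask" (384x512 bool, what is visible of it) and "centre" ([column, row] in pixels, amid what is visible of it).
- manip.mark_of(target, camera): "centre" ([column, row] in pixels: a listed point, or the origin of a listed thing).
The state is a dict: "time": time; "joint_pos": joint angles; "joint_vel": joint speeds; "tau": joint torques, N m; "tool_pos": TCP position; "tool_rot": TCP orientation; "force": force on the tool from outside, world axes, zero at the start; "torque": the same for the moment, N m; "gripper_width": opening from 0.0 (shut) to 1.0 (fully open).
Only numpy, scipy, OpenCV 4.12 (cv2) and the standard library are available. Lean on these libraries where they do the work, as an engineer would, in place of code of your own. Each camera call takes 0.05 s, during which the arm holds its last target. There are 200 camera calls.

## Working session

There is one attempt and no reset: what is moved stays moved. The work goes in short steps, Python scripts to look and compute and a shell command to move; the robot and the scene stay as the last step left them, time stands still between calls to the robot, and variables do not carry over. Pictures are saved under pics/ and viewed, about 8 in all and at most 12, crops included, and the job is handed in when it is done.

```bash
mkdir -p pics; ls
cat > h.py <<'E'
import numpy as np, cv2
from rig import manip
from scipy.spatial.transform import Rotation as Ro
def P(c):
    d=manip.camera_params(c); return [np.array(d[k],float) for k in("K","dist_coeffs","R","t")]
def ray(c,px):
    K,D,R,t=P(c); u=cv2.undistortPoints(np.array([[px]],float),K,D)[0,0]
    d=R.T@np.array([u[0],u[1],1]); return -R.T@t,d/np.linalg.norm(d)
def atz(c,px,z):
    o,d=ray(c,px); return o+d*(z-o[2])/d[2]
def tri(a,b):  # pixels in top, side
    (o1,d1),(o2,d2)=ray("top",a),ray("side",b)
    s=np.linalg.lstsq(np.c_[d1,-d2],o2-o1,rcond=None)[0]
    p,q=o1+s[0]*d1,o2+s[1]*d2; return (p+q)/2,np.linalg.norm(p-q)
def proj(c,X):
    K,D,R,t=P(c); return cv2.projectPoints(np.array(X,float).reshape(-1,1,3),cv2.Rodrigues(R)[0],t,K,D)[0][:,0]
def shot(c,f=None):
    im=manip.camera(c)
    if f: cv2.imwrite("pics/"+f,im[:,:,::-1])
    return im
E
python3 - <<'E'
from h import *
ims=[shot(c) for c in("top","side")]
cv2.imwrite("pics/a.png",np.vstack([i[:,:,::-1] for i in ims])) 
cv2.imwrite("pics/top.png",ims[0][:,:,::-1]);cv2.imwrite("pics/side.png",ims[1][:,:,::-1])
np.set_printoptions(precision=3,suppress=True)
for c in("top","side"):
    K,D,R,t=P(c);print(c,-R.T@t,R[2],K[0,0])
    for n in["unit","button_mouth","flap_hinge","flap_tongue","stand","driver_tip","driver_grip","tray","vial","timer","tape"]:
        print(c,n,[(np.round(m["centre"],1).tolist(),round(m["p"],2)) for m in manip.mark_of(n,c)[:4]])
E
```

```text
pics
top [ 0.412 -0.009  1.094] [ 0.174 -0.016 -0.985] 354.52744689786175
top unit [([246.5, 216.4], 0.93)]
top button_mouth [([230.4, 225.9], 0.56)]
top flap_hinge [([254.7, 205.1], 0.89)]
top flap_tongue [([257.7, 239.0], 0.93)]
top stand [([164.1, 245.6], 0.95), ([154.6, 238.5], 0.48)]
top driver_tip []
top driver_grip [([153.6, 239.7], 0.58)]
top tray [([324.6, 219.4], 0.92), ([296.2, 261.3], 0.9), ([338.0, 177.1], 0.65), ([343.5, 134.6], 0.56)]
top vial [([303.6, 158.7], 0.47)]
top timer [([195.5, 160.1], 0.73)]
top tape [([216.6, 265.2], 0.68)]
side [ 0.582 -0.778  0.617] [-0.001  0.825 -0.564] 356.14097214896225
side unit [([239.5, 218.3], 0.96)]
side button_mouth [([228.6, 192.3], 0.82), ([240.3, 222.9], 0.52)]
side flap_hinge [([256.4, 205.0], 0.8)]
side flap_tongue [([210.5, 201.4], 0.68), ([311.6, 270.6], 0.55)]
side stand [([228.6, 169.1], 0.66)]
side driver_tip []
side driver_grip [([314.8, 272.4], 0.53), ([224.0, 143.5], 0.42)]
side tray [([257.7, 185.6], 0.87), ([222.7, 285.4], 0.69), ([356.2, 317.7], 0.68), ([182.9, 253.8], 0.67)]
side vial [([314.0, 272.5], 0.55)]
side timer [([299.5, 189.6], 0.88)]
side tape [([195.3, 200.3], 0.74)]
```

Run:
```python
import cv2,numpy as np
t=cv2.imread("pics/top.png")[100:300,110:390];s=cv2.imread("pics/side.png")[110:340,150:400]
t=cv2.resize(t,None,fx=1.42*1,fy=1.42);s=cv2.resize(s,None,fx=1.55,fy=1.55)
cv2.imwrite("pics/v1.png",cv2.resize(cv2.imread("pics/top.png")[100:310,110:390],(800,600),interpolation=cv2.INTER_CUBIC))
cv2.imwrite("pics/v2.png",cv2.resize(cv2.imread("pics/side.png")[120:345,130:430],(800,600),interpolation=cv2.INTER_CUBIC))
```

```text
(no output)
```

View pics/v1.png

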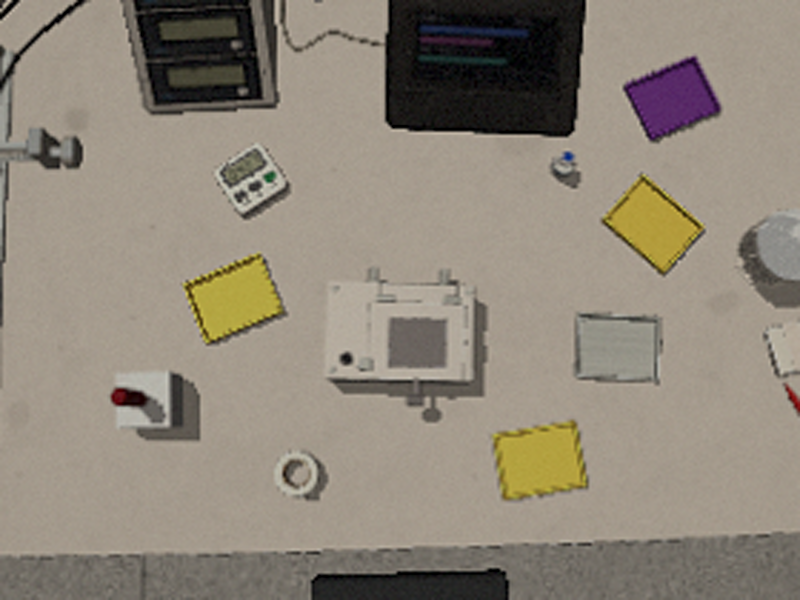

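View pics/v2.png

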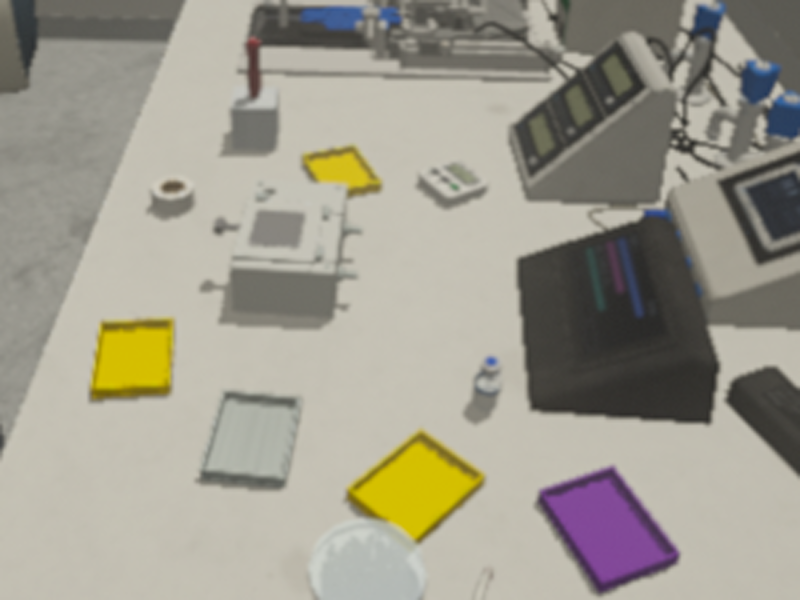

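The top view (image 1) shows the driver as a red handle at about (154,239) in the stand at about (163,240). The unit is centred near (249,217), with its button recess at (231,225) and its tongue bar at (255,238). Possible confusions:
- **Tray:** the steel tray is the grey one at (326,222). The yellow ones at (192,204), (299,261) and (339,178) and the purple one at (345,134) are look-alikes.
- **Driver:** a red pen lies at the right edge, about (389,240). The red handle in the stand is the driver.
- **Timer:** the white timer is at (198,163). There is also a white box at the right edge.

Run:
```python
from h import *
from scipy.optimize import least_squares
np.set_printoptions(precision=4,suppress=True)
loc={"unit":[0,0,0],"bm":[-.03,.054,.06],"h":[.033,-.018,.062],"t":[-.07,-.018,.062]}
ob=[("top","unit",[246.5,216.4]),("top","bm",[231.5,225.5]),("top","h",[254.7,205.1]),("top","t",[255.3,238.2]),
("side","unit",[239.5,218.3]),("side","bm",[228.6,192.3]),("side","h",[256.4,205.0]),("side","t",[211.2,203.5])]
def W(p,l):
    c,s=np.cos(p[2]),np.sin(p[2]);return [p[0]+c*l[0]-s*l[1],p[1]+s*l[0]+c*l[1],l[2]]
f=lambda p:np.concatenate([proj(c,W(p,loc[n]))[0]-np.array(q) for c,n,q in ob])
r=least_squares(f,[.45,0,0],loss="soft_l1");print("unit",r.x);print(f(r.x).reshape(-1,2))
for n in("bm","h","t"):print(n,np.array(W(r.x,loc[n])))
print("tri bm",tri([231.5,225.5],[228.6,192.3]),"tongue",tri([255.3,238.2],[211.2,203.5]))
print("tray",atz("top",[326,221],.007),atz("top",[324.6,219.4],0),atz("side",[222.7,285.4],0))
print("stand",atz("top",[164.1,245.6],0),atz("side",[228.6,169.1],0))
for n,c,a in(("vial","top",[303.6,158.7]),("timer","top",[195.5,160.1]),("tape","top",[216.6,265.2])):print(n,atz(c,a,0))
for c,b in(("top",(140,225,175,260)),("side",(210,125,250,180))):
    im=cv2.imread(f"pics/{c}.png").astype(int);x0,y0,x1,y1=b;s=im[y0:y1,x0:x1]
    m=(s[:,:,2]>s[:,:,1]*1.8)&(s[:,:,2]>40);v,u=np.nonzero(m)
    print(c,"red",len(u),u.min()+x0,u.max()+x0,v.min()+y0,v.max()+y0)
    for k in range(v.min(),v.max()+1): print(k+y0,u[v==k].min()+x0,u[v==k].max()+x0,end="; ")
    print()
print(manip.get_obs()["tool_rot"])
```

```text
unit [0.5254 0.0032 0.0208]
[[ 1.869   0.6673]
 [-1.4517  0.5587]
 [-0.9959 -1.6685]
 [ 0.0884  0.4321]
 [ 0.0378  1.1208]
 [ 0.8758 -1.6723]
 [-4.9526  0.4113]
 [ 1.3483  1.3287]]
bm [0.4942 0.0565 0.06  ]
h [ 0.5587 -0.0141  0.062 ]
t [ 0.4557 -0.0163  0.062 ]
tri bm (array([0.494 , 0.0521, 0.0576]), np.float64(0.003884659615367118)) tongue (array([ 0.4546, -0.0164,  0.0667]), np.float64(0.0043682463840751425))
tray [ 0.5057 -0.2362  0.007 ] [ 0.5114 -0.2335  0.    ] [ 0.5027 -0.2365  0.    ]
stand [0.4438 0.2641 0.    ] [0.4702 0.2791 0.    ]
vial [ 0.7077 -0.1778  0.    ]
timer [0.7118 0.1675 0.    ]
tape [0.3811 0.1032 0.    ]
top red 26 149 154 236 241
236 150 153; 237 150 153; 238 149 154; 239 149 153; 240 149 153; 241 151 152; 
side red 4 224 225 135 136
135 224 225; 136 224 225; 
[ 3.083   0.6038 -0.    ]
```

Run:
```python
import cv2
a=cv2.imread("pics/top.png");b=cv2.imread("pics/side.png")
z=lambda i:cv2.resize(i,(400,400),interpolation=cv2.INTER_CUBIC)
import numpy as np
cv2.imwrite("pics/v3.png",np.hstack([z(a[225:265,140:180]),z(b[125:185,200:260])]))
```

```text
(no output)
```

View pics/v3.png

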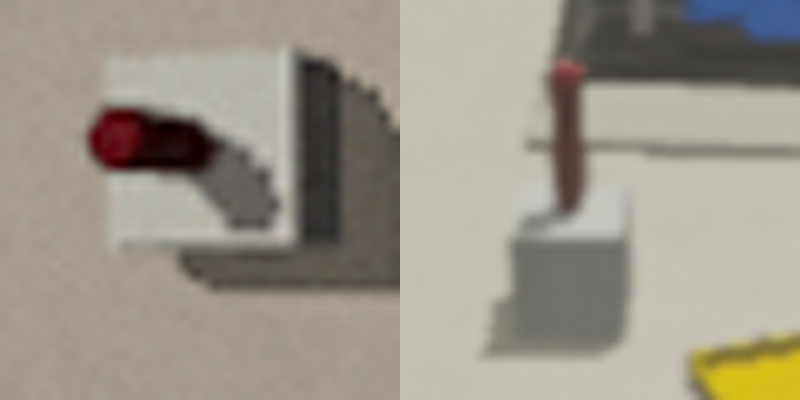

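The crop (image 3) confirms the red handled driver in the aluminium stand, leaning slightly. The handle end is at top (151.4,238.4) and side (224.8,135.1), and the stand's top centre is at top (159.6,239.1) and side (225.7,156.5).

Run:
```python
from h import *
np.set_printoptions(precision=4,suppress=True)
print("end",tri([151.4,238.4],[224.8,135.1]),atz("top",[151.4,238.4],.136),atz("side",[224.8,135.1],.136))
print("stand",tri([159.6,239.1],[225.7,156.5]),atz("top",[159.6,239.1],.06),atz("side",[225.7,156.5],.06))
o=manip.get_obs();R=Ro.from_rotvec(o["tool_rot"]).as_matrix();print(o["tool_pos"],R)
```

```text
end (array([0.4614, 0.2664, 0.1323]), np.float64(0.002810513213369188)) [0.4599 0.2651 0.136 ] [0.4637 0.259  0.136 ]
stand (array([0.4624, 0.2637, 0.0566]), np.float64(0.0022886692473383825)) [0.4612 0.2626 0.06  ] [0.4643 0.2578 0.06  ]
[ 0.2358 -0.5788  0.2389] [[ 0.9261  0.3772  0.    ]
 [ 0.3772 -0.9261 -0.    ]
 [-0.      0.     -1.    ]]
```

Image 3 and the fit agree: the stand is at about (0.462, 0.261) and the driver is almost upright. I'm moving there now.

```bash
python3 -m inch '[{"x":3.6,"y":-4.8},{"x":3.6,"y":-4.8},{"x":3.6,"y":-4.8},{"x":3.6,"y":-4.8},{"x":3.6,"y":-4.8},{"x":3.6,"y":-4.8},{"x":3.6,"y":-4.8},{"x":3.6,"y":-4.8},{"x":3.6,"y":-4.8},{"x":3.6,"y":-4.8},{"az":0.18},{"az":0.18}]'
```

```text
$[0]: bad value
```

```bash
python3 -m inch '[{"x":3.6,"y":-4.8,"z":0,"ax":0,"ay":0,"az":0,"hand":9}]'; python3 -m inch --help | head -30
```

```text
time: 1.32
tool_pos: [0.2506, -0.5228, 0.2385]
tool_rot: [3.082, 0.6, 0.0]
force: [0.6, 0.5, 0.3]
gripper_width: 0.993invalid input: not JSON, or not a number
```

```bash
python3 -m inch '[{"x":3.6,"y":-4.8,"hand":9},{"x":3.6,"y":-4.8,"hand":9},{"x":3.6,"y":-4.8,"hand":9},{"x":3.6,"y":-4.8,"hand":9},{"x":3.6,"y":-4.8,"hand":9},{"x":3.6,"y":-4.8,"hand":9},{"x":3.6,"y":-4.8,"hand":9},{"x":3.6,"y":-4.8,"hand":9},{"x":3.6,"y":-4.8,"hand":9},{"az":0.18,"hand":9},{"az":0.18,"hand":9}]'
```

```text
$[0]: bad value
```

```bash
python3 -m inch '[{"x":3.6,"y":-4.8,"z":0,"ax":0,"ay":0,"az":0,"hand":9},{"x":3.6,"y":-4.8,"z":0,"ax":0,"ay":0,"az":0,"hand":9},{"x":3.6,"y":-4.8,"z":0,"ax":0,"ay":0,"az":0,"hand":9},{"x":3.6,"y":-4.8,"z":0,"ax":0,"ay":0,"az":0,"hand":9},{"x":3.6,"y":-4.8,"z":0,"ax":0,"ay":0,"az":0,"hand":9},{"x":3.6,"y":-4.8,"z":0,"ax":0,"ay":0,"az":0,"hand":9},{"x":3.6,"y":-4.8,"z":0,"ax":0,"ay":0,"az":0,"hand":9},{"x":3.6,"y":-4.8,"z":0,"ax":0,"ay":0,"az":0,"hand":9},{"x":3.6,"y":-4.8,"z":0,"ax":0,"ay":0,"az":0,"hand":9},{"x":3.6,"y":-4.8,"z":0,"ax":0,"ay":0,"az":0,"hand":9},{"x":0,"y":0,"z":0,"ax":0,"ay":0,"az":0.18,"hand":9},{"x":0,"y":0,"z":0,"ax":0,"ay":0,"az":0.18,"hand":9}]'
python3 - <<'E'
from h import *
o=manip.get_obs();R=Ro.from_rotvec(o["tool_rot"]).as_matrix();print(o["tool_pos"],np.round(R,3).tolist(),R.T@(np.array([.4615,.262,.107])-o["tool_pos"])*100)
E
```

```text
time: 2.82
tool_pos: [0.4034, 0.0606, 0.239]
tool_rot: [3.141, 0.037, 0.0]
force: [0.3, -1.3, 0.3]
gripper_width: 0.986
[0.4033707  0.060604   0.23896858] [[1.0, 0.024, 0.0], [0.024, -1.0, -0.0], [0.0, 0.0, -1.0]] [  6.28239297 -19.99777142  13.19740007]
```

```bash
python3 -m inch '[{"x":1.57,"y":-5.0,"z":0,"ax":0,"ay":0,"az":0,"hand":9},{"x":1.57,"y":-5.0,"z":0,"ax":0,"ay":0,"az":0,"hand":9},{"x":1.57,"y":-5.0,"z":0,"ax":0,"ay":0,"az":0,"hand":9},{"x":1.57,"y":-5.0,"z":0,"ax":0,"ay":0,"az":0,"hand":9},{"x":0,"y":0,"z":3,"ax":0,"ay":0,"az":0,"hand":5},{"x":0,"y":0,"z":3,"ax":0,"ay":0,"az":0,"hand":5},{"x":0,"y":0,"z":0,"ax":0,"ay":0,"az":0,"hand":5}]'
python3 - <<'E'
from h import *
o=manip.get_obs();R=Ro.from_rotvec(o["tool_rot"]).as_matrix();print(o["tool_pos"],o["tool_rot"],R.T@(np.array([.4615,.262,.107])-o["tool_pos"])*100,o["force"])
a=shot("top");b=shot("side")
p=proj("top",[.4615,.262,.12])[0];q=proj("side",[.4615,.262,.12])[0];print(p,q)
z=lambda i,p,w:cv2.resize(i[int(p[1])-w:int(p[1])+w,int(p[0])-w:int(p[0])+w,::-1],(400,400),interpolation=cv2.INTER_CUBIC)
cv2.imwrite("pics/v4.png",np.hstack([z(a,p,50),z(b,q,50)]))
E
```

```text
time: 3.7
tool_pos: [0.4596, 0.2608, 0.1775]
tool_rot: [3.14, 0.042, -0.005]
force: [0.1, -0.1, 0.8]
gripper_width: 0.686
[0.45964604 0.26078962 0.17748946] [ 3.1398868   0.04237787 -0.00542317] [ 0.21307387 -0.12563606  7.04808332] [ 0.1126113  -0.08365325  0.84012604]
[154.15822709 238.04073005] [224.37339297 139.27144443]
```

View pics/v4.png

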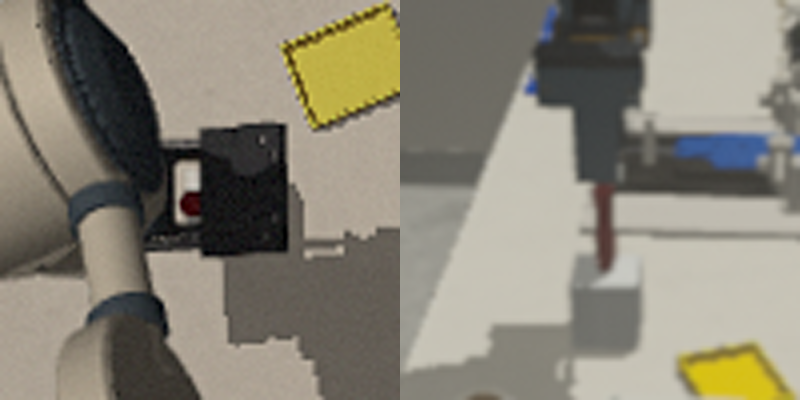

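The side crop (image 4) shows the fingers directly above the handle, centred to within 1 px. The top crop shows the red end between the jaws. Descend and grip.

```bash
python3 -m inch '[{"x":0.2,"y":-0.1,"z":2.5,"ax":0,"ay":0,"az":0,"hand":5},{"x":0.1,"y":0,"z":2.5,"ax":0,"ay":0,"az":0,"hand":5},{"x":0,"y":0,"z":2.0,"ax":0,"ay":0,"az":0,"hand":5},{"x":0,"y":0,"z":0,"ax":0,"ay":0,"az":0,"hand":5},{"x":0,"y":0,"z":0,"ax":0,"ay":0,"az":0,"hand":1},{"x":0,"y":0,"z":0,"ax":0,"ay":0,"az":0,"hand":1},{"x":0,"y":0,"z":0,"ax":0,"ay":0,"az":0,"hand":1},{"x":0,"y":0,"z":0,"ax":0,"ay":0,"az":0,"hand":1},{"x":0,"y":0,"z":0,"ax":0,"ay":0,"az":0,"hand":1}]'
```

```text
time: 4.92
tool_pos: [0.4639, 0.2623, 0.1091]
tool_rot: [-3.141, -0.042, -0.001]
force: [-0.3, 1.2, 2.9]
gripper_width: 0.197
```

```bash
python3 -m inch '[{"x":0,"y":0,"z":-2.5,"ax":0,"ay":0,"az":0,"hand":0.5},{"x":0,"y":0,"z":-2.5,"ax":0,"ay":0,"az":0,"hand":0.5},{"x":0,"y":0,"z":-2.5,"ax":0,"ay":0,"az":0,"hand":0.5},{"x":0,"y":0,"z":-2.5,"ax":0,"ay":0,"az":0,"hand":0.5},{"x":0,"y":0,"z":0,"ax":0,"ay":0,"az":0,"hand":0.5}]'
python3 - <<'E'
from h import *
np.set_printoptions(precision=4,suppress=True)
o=manip.get_obs();R=Ro.from_rotvec(o["tool_rot"]).as_matrix();T=o["tool_pos"];print(T,o["gripper_width"])
a=shot("top");b=shot("side")
for c in("top","side"):
    for n in("driver_tip","driver_grip","button_mouth","stand"): print(c,n,[(np.round(m["centre"],1).tolist(),round(m["p"],2)) for m in manip.mark_of(n,c)[:3]])
nom=T+np.array([0,0,-.101]);print("nominal tip",nom,proj("top",nom),proj("side",nom))
q=proj("side",nom)[0]
z=lambda i,p,w:cv2.resize(i[int(p[1])-w:int(p[1])+w,int(p[0])-w:int(p[0])+w,::-1],(600,600),interpolation=cv2.INTER_CUBIC)
cv2.imwrite("pics/v5.png",z(b,q,30));print(q.astype(int)-30)
E
```

```text
time: 5.55
tool_pos: [0.4645, 0.2626, 0.2103]
tool_rot: [-3.14, -0.042, -0.004]
force: [-0.2, -0.4, -1.1]
gripper_width: 0.193
[0.4645 0.2626 0.2103] 0.1933270014362549
top driver_tip []
top driver_grip [([257.8, 201.8], 0.52), ([324.2, 219.2], 0.33)]
top button_mouth [([230.6, 225.5], 0.75), ([259.1, 239.7], 0.44)]
top stand [([166.4, 244.2], 0.46)]
side driver_tip [([222.5, 124.1], 0.42)]
side driver_grip [([210.8, 202.2], 0.75), ([220.8, 116.9], 0.38)]
side button_mouth [([228.5, 191.2], 0.61)]
side stand [([224.8, 170.2], 0.78)]
nominal tip [0.4645 0.2626 0.1093] [[155.0139 237.1496]] [[225.4207 142.237 ]]
[195 112]
```

View pics/v5.png

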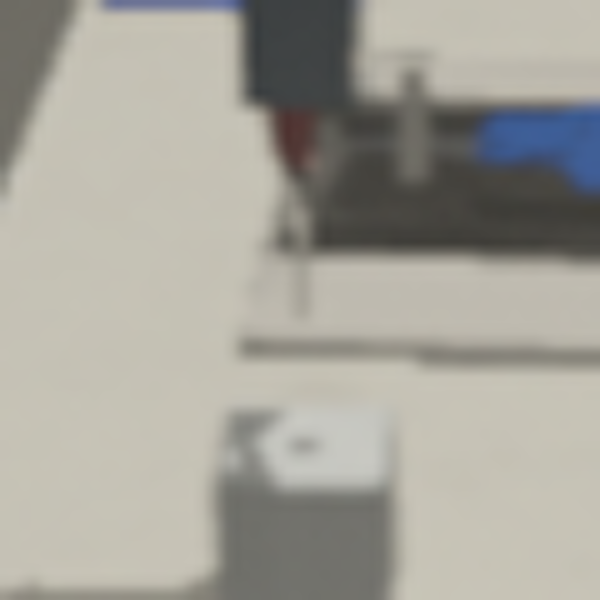

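Image 5 shows the blade hanging almost vertical, with its tip at side pixel (224.9,143.4) and the stand hole at (225.1,156.1). Next I refine the button position using dark-blob centroids.

Run:
```python
from h import *
np.set_printoptions(precision=4,suppress=True)
for c,(u,v) in(("top",(231,225)),("side",(228,192))):
    g=cv2.imread(f"pics/{c}.png",0).astype(int)[v-5:v+6,u-6:u+7];print(c);print(g)
    w=np.clip(150 if c=="x" else (np.median(g)-25)-g,0,None);yy,xx=np.mgrid[v-5:v+6,u-6:u+7]
    w=w*(np.hypot(xx-u,yy-v)<4.5);p=[(w*xx).sum()/w.sum(),(w*yy).sum()/w.sum()];print(p,atz(c,p,.06))
print(proj("side",[[.4942,.0565,.06],[.4942,.0525,.06]]))
# hole in the stand, side px
print(atz("side",[225.05,156.05],.06),atz("side",[224.85,143.35],.1093))
```

```text
top
[[172 171 173 172 172 171 170 172 171 171 173 172 170]
 [173 174 172 174 173 174 174 170 173 172 173 173 172]
 [171 173 171 174 175 173 170 173 173 172 171 171 173]
 [175 169 175 173 163 128  88 124 165 173 171 173 175]
 [173 171 175 156  87  32  25  64 139 178 171 170 173]
 [171 172 179 152  64  19  25  28 116 174 169 159 152]
 [174 172 173 154  87  52  25  36 115 177 166 151 154]
 [170 174 173 173 143  84  73 107 148 175 163 151 154]
 [168 155 154 176 175 174 174 179 175 159 135 148 150]
 [160 138 137 172 175 174 174 174 173 174 146  78  91]
 [153 147 166 173 173 171 172 173 173 172 173 177 178]]
[np.float64(230.79754996776273), np.float64(225.12250161186333)] [0.4969 0.0543 0.06  ]
side
[[192 192 193 193 191 188 189 191 192 193 193 193 192]
 [192 192 193 192 186 177 181 190 193 193 193 193 193]
 [192 193 193 192 184 174 179 188 190 190 191 192 193]
 [193 192 193 193 190 188 184 178 172 170 174 184 192]
 [192 192 193 191 190 188 177 156 139 132 143 170 190]
 [192 192 192 186 179 179 172 158 145 137 149 173 190]
 [191 191 191 181 166 164 163 160 158 167 180 189 193]
 [190 190 190 177 152 143 145 152 167 184 192 194 194]
 [191 193 192 180 161 153 156 168 184 193 194 194 194]
 [189 193 193 191 187 187 187 189 193 195 194 194 194]
 [188 192 193 193 192 190 190 190 192 193 193 193 193]]
[np.float64(229.5092936802974), np.float64(192.50557620817844)] [0.4952 0.0471 0.06  ]
[[229.4613 190.6355]
 [229.3375 191.4236]]
[0.4618 0.2608 0.06  ] [0.4634 0.2545 0.1093]
```

```bash
python3 -m inch '[{"x":0.7,"y":5.2,"z":0,"ax":0,"ay":0,"az":0,"hand":0.5},{"x":0.7,"y":5.2,"z":0,"ax":0,"ay":0,"az":0,"hand":0.5},{"x":0.7,"y":5.2,"z":0,"ax":0,"ay":0,"az":0,"hand":0.5},{"x":0.7,"y":5.2,"z":0,"ax":0,"ay":0,"az":0,"hand":0.5},{"x":0,"y":0,"z":1.5,"ax":0,"ay":0,"az":0,"hand":0.5},{"x":0,"y":0,"z":1.3,"ax":0,"ay":0,"az":0,"hand":0.5},{"x":0,"y":0,"z":0,"ax":0,"ay":0,"az":0,"hand":0.5},{"x":0,"y":0,"z":0,"ax":0,"ay":0,"az":0,"hand":0.5}]'
python3 - <<'E'
from h import *
np.set_printoptions(precision=4,suppress=True)
o=manip.get_obs();R=Ro.from_rotvec(o["tool_rot"]).as_matrix();T=o["tool_pos"];print(T,R[:,0],o["gripper_width"])
b=shot("side","s6.png");a=shot("top","t6.png")
for c in("side",):
    for n in("driver_tip","button_mouth"): print(c,n,[(np.round(m["centre"],1).tolist(),round(m["p"],2)) for m in manip.mark_of(n,c)[:3]])
nom=T+np.array([-.001,0,-.103]);print("nominal tip",nom,proj("side",nom))
cv2.imwrite("pics/v6.png",cv2.resize(b[165:210,205:265,::-1],(800,600),interpolation=cv2.INTER_CUBIC))
E
```

```text
time: 7.05
tool_pos: [0.4973, 0.0557, 0.1811]
tool_rot: [-3.141, -0.044, -0.0]
force: [0.0, 1.0, -1.2]
gripper_width: 0.197
[0.4973 0.0557 0.1811] [0.9996 0.0278 0.    ] 0.1971529399817164
side driver_tip [([231.4, 183.4], 0.49)]
side button_mouth [([228.7, 193.9], 0.59)]
nominal tip [0.4963 0.0557 0.0781] [[230.0279 185.4178]]
```

View pics/v6.png

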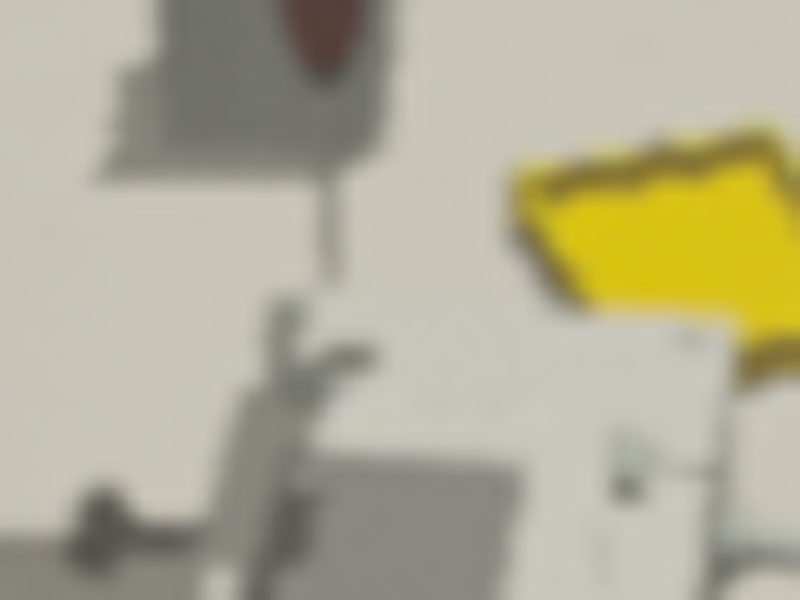

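Image 6 shows the tip at side (229.3,185.5) just above the recess at (230.8,191.2), so a nudge of about +3 mm in x is needed before descending.

```bash
python3 -m inch '[{"x":0.3,"y":0.1,"z":0,"ax":0,"ay":0,"az":0,"hand":0.5},{"x":0,"y":0,"z":0.8,"ax":0,"ay":0,"az":0,"hand":0.5},{"x":0,"y":0,"z":0.6,"ax":0,"ay":0,"az":0,"hand":0.5},{"x":0,"y":0,"z":0.4,"ax":0,"ay":0,"az":0,"hand":0.5},{"x":0,"y":0,"z":0.4,"ax":0,"ay":0,"az":0,"hand":0.5},{"x":0,"y":0,"z":0,"ax":0,"ay":0,"az":0,"hand":0.5}]'
```

```text
time: 8.0
tool_pos: [0.5001, 0.0541, 0.1586]
tool_rot: [-3.141, -0.042, 0.001]
force: [-0.0, -0.1, -0.9]
gripper_width: 0.195
```

```bash
python3 -m inch '[{"x":0,"y":0,"z":0.3,"ax":0,"ay":0,"az":0,"hand":0.5},{"x":0,"y":0,"z":0.3,"ax":0,"ay":0,"az":0,"hand":0.5},{"x":0,"y":0,"z":0.2,"ax":0,"ay":0,"az":0,"hand":0.5},{"x":0,"y":0,"z":0,"ax":0,"ay":0,"az":0,"hand":0.5}]'
```

```text
time: 8.5
tool_pos: [0.5004, 0.0541, 0.1509]
tool_rot: [3.141, 0.042, 0.0]
force: [0.6, -0.4, 1.6]
gripper_width: 0.196
```

```bash
python3 -m inch '[{"x":0,"y":0,"z":0.2,"ax":0,"ay":0,"az":0,"hand":0.5},{"x":0,"y":0,"z":0.2,"ax":0,"ay":0,"az":0,"hand":0.5},{"x":0,"y":0,"z":0.1,"ax":0,"ay":0,"az":0,"hand":0.5},{"x":0,"y":0,"z":0,"ax":0,"ay":0,"az":0,"hand":0.5}]'
python3 - <<'E'
from h import *
a=shot("top","t7.png");b=shot("side","s7.png")
for c in("top","side"):
    for n in("flap_tongue","button_mouth"): print(c,n,[(np.round(m["centre"],1).tolist(),round(m["p"],2)) for m in manip.mark_of(n,c)[:3]])
print(manip.get_obs()["force"])
E
```

```text
time: 9.0
tool_pos: [0.501, 0.0542, 0.1466]
tool_rot: [-3.141, -0.042, -0.003]
force: [-0.5, 0.1, 15.2]
gripper_width: 0.196
top flap_tongue [([254.8, 237.8], 0.68)]
top button_mouth []
side flap_tongue [([209.4, 194.7], 0.93)]
side button_mouth [([230.4, 192.9], 0.84)]
[-0.62703235 -0.26195132 15.23866293]
```

The button is fully in: the force reads 15 N, and the tongue rose 7 px in the side view, so the cover is ajar. Retracting and returning the driver to above the stand.

```bash
python3 -m inch '[{"x":0,"y":0,"z":-2,"ax":0,"ay":0,"az":0,"hand":0.5},{"x":0,"y":0,"z":-2.5,"ax":0,"ay":0,"az":0,"hand":0.5},{"x":0,"y":0,"z":-2,"ax":0,"ay":0,"az":0,"hand":0.5},{"x":-0.8,"y":-5.2,"z":0,"ax":0,"ay":0,"az":0,"hand":0.5},{"x":-0.8,"y":-5.2,"z":0,"ax":0,"ay":0,"az":0,"hand":0.5},{"x":-0.8,"y":-5.2,"z":0,"ax":0,"ay":0,"az":0,"hand":0.5},{"x":-0.8,"y":-5.2,"z":0,"ax":0,"ay":0,"az":0,"hand":0.5},{"x":0,"y":0,"z":1.5,"ax":0,"ay":0,"az":0,"hand":0.5},{"x":0,"y":0,"z":1.5,"ax":0,"ay":0,"az":0,"hand":0.5},{"x":0,"y":0,"z":0,"ax":0,"ay":0,"az":0,"hand":0.5},{"x":0,"y":0,"z":0,"ax":0,"ay":0,"az":0,"hand":0.5}]'
python3 - <<'E'
from h import *
np.set_printoptions(precision=4,suppress=True)
o=manip.get_obs();R=Ro.from_rotvec(o["tool_rot"]).as_matrix();T=o["tool_pos"];print(T,R[:,0],R[:,2])
b=shot("side","s8.png")
nom=T+np.array([0,0,-.103]);print("nominal tip",nom,proj("side",nom),"below",proj("side",[nom[0],nom[1],.06]))
print(R.T@(np.array([.4635,.2623,T[2]])-T)*100)
cv2.imwrite("pics/v8.png",cv2.resize(b[125:170,200:260,::-1],(800,600),interpolation=cv2.INTER_CUBIC))
E
```

```text
time: 10.68
tool_pos: [0.4631, 0.2604, 0.181]
tool_rot: [3.141, 0.04, -0.0]
force: [0.4, 0.3, -0.6]
gripper_width: 0.192
[0.4631 0.2604 0.181 ] [ 0.9997  0.0254 -0.0002] [-0.0002 -0.0001 -1.    ]
nominal tip [0.4631 0.2604 0.078 ] [[225.2412 151.2309]] below [[225.4192 156.1156]]
[ 0.0471 -0.1883 -0.    ]
```

View pics/v8.png

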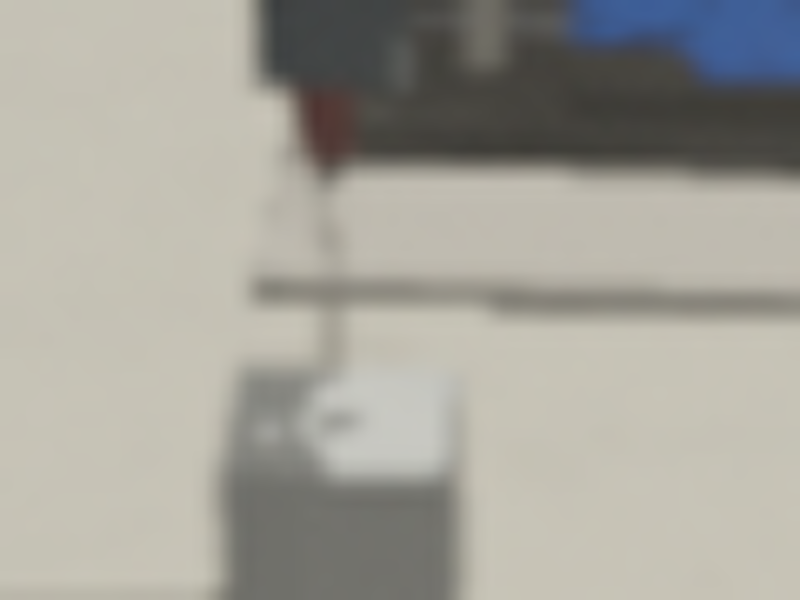

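In image 8 the tip at (335,370) is directly above the hole at (340,420), so it's aligned to under 1 mm in x. Inserting.

```bash
python3 -m inch '[{"x":0.05,"y":-0.1,"z":0.8,"ax":0,"ay":0,"az":0,"hand":0.5},{"x":0,"y":0,"z":0.7,"ax":0,"ay":0,"az":0,"hand":0.5},{"x":0,"y":0,"z":0.6,"ax":0,"ay":0,"az":0,"hand":0.5},{"x":0,"y":0,"z":0.6,"ax":0,"ay":0,"az":0,"hand":0.5},{"x":0,"y":0,"z":0,"ax":0,"ay":0,"az":0,"hand":0.5}]'
```

```text
time: 11.35
tool_pos: [0.463, 0.2621, 0.1534]
tool_rot: [3.141, 0.042, -0.001]
force: [0.7, -1.1, -0.7]
gripper_width: 0.198
```

```bash
python3 -m inch '[{"x":0,"y":0,"z":1.2,"ax":0,"ay":0,"az":0,"hand":0.5},{"x":0,"y":0,"z":1.2,"ax":0,"ay":0,"az":0,"hand":0.5},{"x":0,"y":0,"z":1.0,"ax":0,"ay":0,"az":0,"hand":0.5},{"x":0,"y":0,"z":0.7,"ax":0,"ay":0,"az":0,"hand":0.5},{"x":0,"y":0,"z":0.2,"ax":0,"ay":0,"az":0,"hand":0.5},{"x":0,"y":0,"z":0,"ax":0,"ay":0,"az":0,"hand":0.5}]'
```

```text
time: 12.1
tool_pos: [0.4633, 0.2623, 0.1109]
tool_rot: [-3.141, -0.042, -0.0]
force: [-0.5, -0.0, -0.2]
gripper_width: 0.201
```

Tip about 8 mm up, no contact: open, wait, then rise clear.

```bash
python3 -m inch '[{"x":0,"y":0,"z":0.15,"ax":0,"ay":0,"az":0,"hand":0.5},{"x":0,"y":0,"z":0,"ax":0,"ay":0,"az":0,"hand":4.5},{"x":0,"y":0,"z":0,"ax":0,"ay":0,"az":0,"hand":4.5},{"x":0,"y":0,"z":0,"ax":0,"ay":0,"az":0,"hand":4.5},{"x":0,"y":0,"z":0,"ax":0,"ay":0,"az":0,"hand":4.5},{"x":0,"y":0,"z":-3,"ax":0,"ay":0,"az":0,"hand":4.5},{"x":0,"y":0,"z":-4,"ax":0,"ay":0,"az":0,"hand":4.5},{"x":0,"y":0,"z":0,"ax":0,"ay":0,"az":0,"hand":4.5}]'
python3 - <<'E'
from h import *
np.set_printoptions(precision=4,suppress=True)
o=manip.get_obs();R=Ro.from_rotvec(o["tool_rot"]).as_matrix();T=o["tool_pos"];print(T,R[:,0],o["gripper_width"])
a=shot("top","t9.png");b=shot("side","s9.png")
for c in("top","side"):
    for n in("flap_tongue","flap_hinge"): print(c,n,[(np.round(m["centre"],1).tolist(),round(m["p"],2)) for m in manip.mark_of(n,c)[:3]])
z=lambda i:cv2.resize(i[:,:,::-1],(400,400),interpolation=cv2.INTER_CUBIC)
cv2.imwrite("pics/v9.png",np.hstack([z(a[195:255,220:280]),z(b[120:220,180:280])]))
E
```

```text
time: 13.1
tool_pos: [0.4646, 0.2628, 0.182]
tool_rot: [-3.139, -0.042, -0.007]
force: [-0.0, -0.2, -0.8]
gripper_width: 0.495
[0.4646 0.2628 0.182 ] [0.9996 0.0268 0.0046] 0.4949689847015831
top flap_tongue [([257.2, 236.9], 0.87)]
top flap_hinge [([255.3, 205.6], 0.95)]
side flap_tongue [([210.7, 196.3], 0.66), ([230.5, 192.9], 0.47)]
side flap_hinge [([252.6, 207.1], 0.69)]
```

View pics/v9.png

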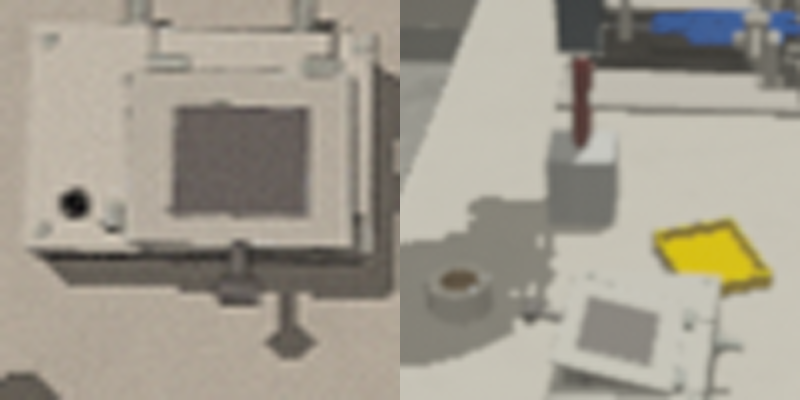

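Run:
```python
from h import *
from scipy.optimize import least_squares
np.set_printoptions(precision=4,suppress=True)
print("bar",tri([255.6,238.1],[212.1,198.9]),tri([257.2,236.9],[210.7,196.3]),atz("top",[255.6,238.1],.0825))
# deck corners in top image from crop (z=.06)
f=lambda x,y:[220+(x+.5)/6.6667-.5,195+(y+.5)/6.6667-.5]
C=[f(30,25),f(25,248),f(378,28)]
for c in C: print(atz("top",c,.06))
print("tab end L/R of bar",atz("top",f(220,288),.0825),atz("top",f(261,291),.0825))
print("hinges",atz("top",f(170,62),.062),atz("top",f(320,67),.062))
p=[.528,.0015,.02];print(proj("top",[[.4577,-.016,.0825],[.461,-.016,.0825]]),proj("side",[[.4577,-.016,.0825],[.461,-.016,.0825]]))
```

```text
bar (array([ 0.4561, -0.0168,  0.0816]), np.float64(0.0007080378972785586)) (array([ 0.4563, -0.0218,  0.0937]), np.float64(0.00578304445802015)) [ 0.4564 -0.0168  0.0825]
[0.5765 0.0729 0.06  ]
[0.4781 0.0764 0.06  ]
[ 0.5711 -0.0812  0.06  ]
tab end L/R of bar [ 0.4575 -0.0082  0.0825] [ 0.4558 -0.0256  0.0825]
hinges [0.5581 0.0113 0.062 ] [ 0.5541 -0.0548  0.062 ]
[[255.3178 237.6334]
 [255.2861 236.4666]] [[212.8866 198.4394]
 [214.1457 198.4736]]
```

The driver stands in its stand and the cover is ajar (image 9). The tongue bar is at about (0.4565, -0.0165, 0.0825) and the unit yaw is about -0.037.

```bash
python3 -m inch '[{"x":0,"y":0,"z":0,"ax":0,"ay":0,"az":0.064,"hand":4.5},{"x":-0.04,"y":5.6,"z":0,"ax":0,"ay":0,"az":0,"hand":4.5},{"x":-0.04,"y":5.6,"z":0,"ax":0,"ay":0,"az":0,"hand":4.5},{"x":-0.04,"y":5.6,"z":0,"ax":0,"ay":0,"az":0,"hand":4.5},{"x":-0.04,"y":5.6,"z":0,"ax":0,"ay":0,"az":0,"hand":4.5},{"x":-0.04,"y":5.6,"z":0,"ax":0,"ay":0,"az":0,"hand":4.5},{"x":0,"y":0,"z":2.5,"ax":0,"ay":0,"az":0,"hand":4.5},{"x":0,"y":0,"z":1.5,"ax":0,"ay":0,"az":0,"hand":4.5},{"x":0,"y":0,"z":0,"ax":0,"ay":0,"az":0,"hand":4.5},{"x":0,"y":0,"z":0,"ax":0,"ay":0,"az":0,"hand":4.5}]'
python3 - <<'E'
from h import *
np.set_printoptions(precision=4,suppress=True)
o=manip.get_obs();R=Ro.from_rotvec(o["tool_rot"]).as_matrix();T=o["tool_pos"];print(T,R[:,0],R.T@(np.array([.4525,-.0165,.0975])-T)*100)
E
```

```text
time: 14.65
tool_pos: [0.4509, -0.0174, 0.1396]
tool_rot: [-3.141, 0.058, 0.0]
force: [-0.4, 0.0, 0.1]
gripper_width: 0.492
[ 0.4509 -0.0174  0.1396] [ 0.9993 -0.0368 -0.0001] [ 0.155  -0.0919  4.2132]
```

```bash
python3 -m inch '[{"x":0.15,"y":-0.1,"z":1.5,"ax":0,"ay":0,"az":0,"hand":4.5},{"x":0,"y":0,"z":1.5,"ax":0,"ay":0,"az":0,"hand":4.5},{"x":0,"y":0,"z":1.2,"ax":0,"ay":0,"az":0,"hand":4.5},{"x":0,"y":0,"z":0,"ax":0,"ay":0,"az":0,"hand":4.5},{"x":0,"y":0,"z":0,"ax":0,"ay":0,"az":0,"hand":1},{"x":0,"y":0,"z":0,"ax":0,"ay":0,"az":0,"hand":1},{"x":0,"y":0,"z":0,"ax":0,"ay":0,"az":0,"hand":1},{"x":0,"y":0,"z":0,"ax":0,"ay":0,"az":0,"hand":1}]'
```

```text
time: 15.65
tool_pos: [0.4524, -0.0161, 0.0976]
tool_rot: [-3.14, 0.059, -0.001]
force: [1.2, 6.8, -0.2]
gripper_width: 0.187
```

```bash
python3 -m inch '[{"x":0.49,"y":0,"z":-1.67,"ax":0,"ay":0,"az":0,"hand":0.5},{"x":0.77,"y":0,"z":-1.58,"ax":0,"ay":0,"az":0,"hand":0.5},{"x":1.02,"y":0,"z":-1.41,"ax":0,"ay":0,"az":0,"hand":0.5},{"x":1.25,"y":0,"z":-1.23,"ax":0,"ay":0,"az":0,"hand":0.5},{"x":0,"y":0,"z":0,"ax":0,"ay":0,"az":0,"hand":0.5}]'
```

```text
time: 16.27
tool_pos: [0.4885, -0.0177, 0.157]
tool_rot: [-3.141, 0.058, -0.002]
force: [1.1, 2.4, -2.2]
gripper_width: 0.195
```

```bash
python3 -m inch '[{"x":1.44,"y":0,"z":-0.99,"ax":0,"ay":0,"az":0,"hand":0.5},{"x":1.58,"y":0,"z":-0.74,"ax":0,"ay":0,"az":0,"hand":0.5},{"x":1.69,"y":0,"z":-0.46,"ax":0,"ay":0,"az":0,"hand":0.5},{"x":1.74,"y":0,"z":-0.17,"ax":0,"ay":0,"az":0,"hand":0.5},{"x":1.74,"y":0,"z":0.13,"ax":0,"ay":0,"az":0,"hand":0.5},{"x":1.7,"y":0,"z":0.42,"ax":0,"ay":0,"az":0,"hand":0.5},{"x":0,"y":0,"z":0,"ax":0,"ay":0,"az":0,"hand":0.5},{"x":0,"y":0,"z":0,"ax":0,"ay":0,"az":0,"hand":0.5}]'
python3 - <<'E'
from h import *
b=shot("side","s10.png")
cv2.imwrite("pics/v10.png",cv2.resize(b[130:235,180:320,::-1],(800,600),interpolation=cv2.INTER_CUBIC))
E
```

```text
time: 17.27
tool_pos: [0.5858, -0.0225, 0.1738]
tool_rot: [3.14, -0.058, -0.002]
force: [-1.2, -7.2, -0.7]
gripper_width: 0.191
```

View pics/v10.png

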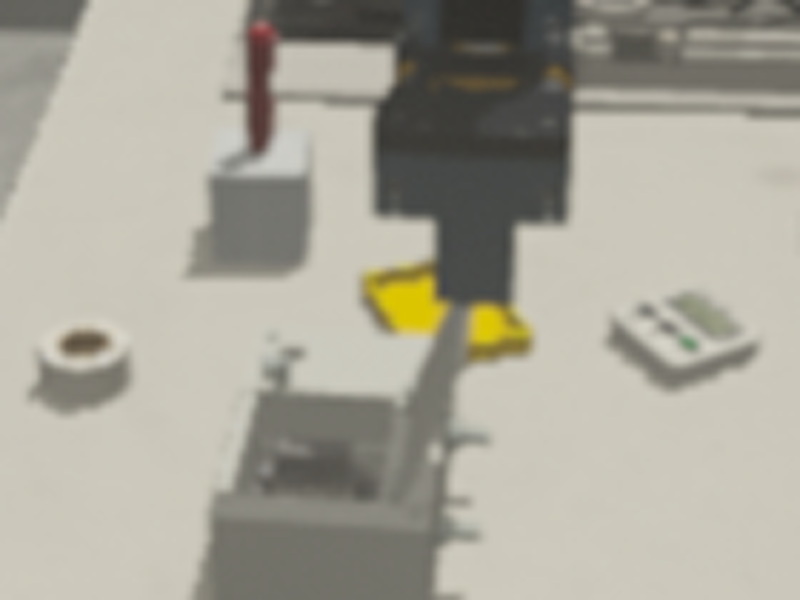

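Image 10 shows the cover standing open past upright and the driver in its stand. The plate is visible in the well at about crop (315,455). Release, rise and clear the view.

```bash
python3 -m inch '[{"x":0,"y":0,"z":0,"ax":0,"ay":0,"az":0,"hand":4},{"x":0,"y":0,"z":0,"ax":0,"ay":0,"az":0,"hand":4},{"x":0,"y":0,"z":0,"ax":0,"ay":0,"az":0,"hand":4},{"x":0,"y":0,"z":-3,"ax":0,"ay":0,"az":0,"hand":4},{"x":0,"y":0,"z":-4,"ax":0,"ay":0,"az":0,"hand":3.8},{"x":-1.5,"y":5,"z":0,"ax":0,"ay":0,"az":0,"hand":3.8},{"x":-1.5,"y":5,"z":0,"ax":0,"ay":0,"az":0,"hand":3.8},{"x":-1.5,"y":5,"z":0,"ax":0,"ay":0,"az":0,"hand":3.8},{"x":-1.5,"y":4,"z":0,"ax":0,"ay":0,"az":0,"hand":3.8},{"x":0,"y":0,"z":0,"ax":0,"ay":0,"az":0,"hand":3.8}]'
python3 - <<'E'
from h import *
np.set_printoptions(precision=4,suppress=True)
a=shot("top","t11.png");b=shot("side","s11.png")
for c in("top","side"):
    for n in("filter_plate","flap_tongue","tray"): print(c,n,[(np.round(m["centre"],1).tolist(),round(m["p"],2)) for m in manip.mark_of(n,c)[:3]])
    print(c,"mid",[(np.round(m["centre"],1).tolist(),round(m["p"],2)) for m in manip.find_in("filter_plate",c)[:3]])
z=lambda i:cv2.resize(i[:,:,::-1],(400,600),interpolation=cv2.INTER_CUBIC)
cv2.imwrite("pics/v11.png",np.hstack([z(a[190:250,230:270]),z(b[185:230,215:245])]))
E
```

```text
time: 18.58
tool_pos: [0.5184, -0.2115, 0.2444]
tool_rot: [3.141, -0.063, -0.0]
force: [0.4, 0.6, 0.6]
gripper_width: 0.417
top filter_plate [([253.1, 221.8], 0.45)]
top flap_tongue [([259.4, 187.8], 0.82)]
top tray [([195.8, 204.0], 0.9), ([297.7, 260.2], 0.79), ([343.7, 136.0], 0.68)]
top mid [([254.4, 220.1], 0.52)]
side filter_plate [([234.2, 221.9], 0.56)]
side flap_tongue [([263.9, 175.8], 0.68)]
side tray [([223.9, 285.0], 0.83), ([182.2, 251.5], 0.83), ([258.0, 184.5], 0.74)]
side mid [([233.9, 212.2], 0.71)]
```

View pics/v11.png

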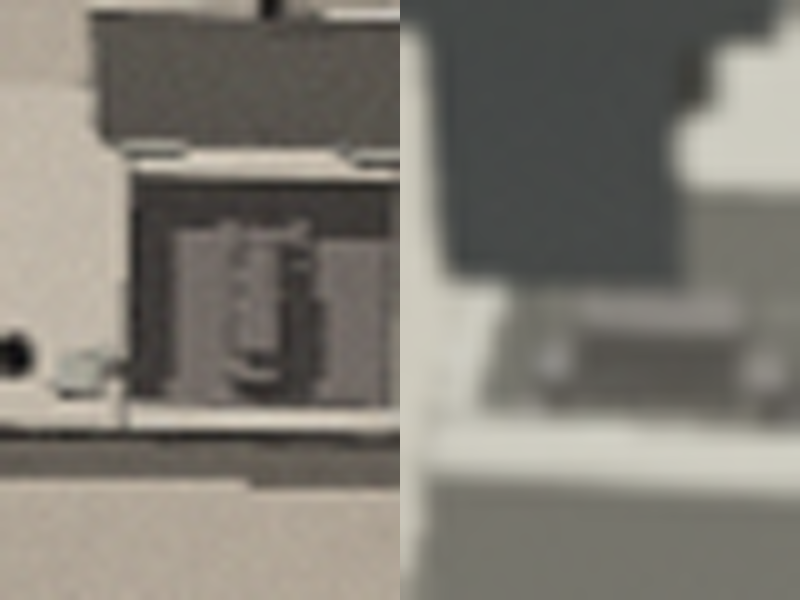

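Image 11's left crop shows the grip tab as a strip of about 45 by 117 crop px, centred at (255,294), i.e. top pixel (255.1,219.0). Shoulders are visible at both ends.

Run:
```python
from h import *
np.set_printoptions(precision=4,suppress=True)
p=atz("top",[255.05,218.95],.057);print(p,atz("side",[233.9,209.3],.057))
u=Ro.from_euler("z",-.037).as_matrix();print("unit-frame",u.T@(p-[.5255,-.0006,0]))
o=manip.get_obs();R=Ro.from_rotvec(o["tool_rot"]).as_matrix();T=o["tool_pos"];print(T,R[:,0])
p[2]=.150;print("to above",R.T@(p-T)*100)
for s in("top","side"): print(s,proj(s,T))
```

```text
[ 0.5134 -0.0169  0.057 ] [ 0.513  -0.0268  0.057 ]
unit-frame [-0.0115 -0.0167  0.057 ]
[ 0.5196 -0.2087  0.2444] [ 0.9993 -0.0364 -0.    ]
to above [ -1.3239 -19.1454   9.4397]
top [[334.1849 206.6187]]
side [[228.1167 187.4684]]
```

```bash
python3 -m inch '[{"x":-0.32,"y":-4.8,"z":0,"ax":0,"ay":0,"az":0,"hand":3.8},{"x":-0.32,"y":-4.8,"z":0,"ax":0,"ay":0,"az":0,"hand":3.8},{"x":-0.32,"y":-4.8,"z":0,"ax":0,"ay":0,"az":0,"hand":3.8},{"x":-0.32,"y":-4.7,"z":0,"ax":0,"ay":0,"az":0,"hand":3.8},{"x":0,"y":0,"z":4,"ax":0,"ay":0,"az":0,"hand":3.8},{"x":0,"y":0,"z":4,"ax":0,"ay":0,"az":0,"hand":3.8},{"x":0,"y":0,"z":3,"ax":0,"ay":0,"az":0,"hand":3.8},{"x":0,"y":0,"z":0,"ax":0,"ay":0,"az":0,"hand":3.8},{"x":0,"y":0,"z":0,"ax":0,"ay":0,"az":0,"hand":3.8}]'
python3 - <<'E'
from h import *
np.set_printoptions(precision=4,suppress=True)
o=manip.get_obs();R=Ro.from_rotvec(o["tool_rot"]).as_matrix();T=o["tool_pos"];print(T,R[:,0],R.T@(np.array([.5134,-.0173,.0545])-T)*100,o["gripper_width"])
E
```

```text
time: 20.2
tool_pos: [0.5144, -0.0179, 0.1354]
tool_rot: [3.141, -0.058, 0.002]
force: [-0.2, -1.1, 0.9]
gripper_width: 0.418
[ 0.5144 -0.0179  0.1354] [ 0.9993 -0.0371  0.0011] [-0.1081 -0.0541  8.0944] 0.4183550617592813
```

```bash
python3 -m inch '[{"x":-0.1,"y":-0.05,"z":2.5,"ax":0,"ay":0,"az":0,"hand":3.8},{"x":0,"y":0,"z":2,"ax":0,"ay":0,"az":0,"hand":3.8},{"x":0,"y":0,"z":1.2,"ax":0,"ay":0,"az":0,"hand":3.8},{"x":0,"y":0,"z":1.2,"ax":0,"ay":0,"az":0,"hand":3.8},{"x":0,"y":0,"z":1.0,"ax":0,"ay":0,"az":0,"hand":3.8},{"x":0,"y":0,"z":0,"ax":0,"ay":0,"az":0,"hand":3.8}]'
```

```text
time: 20.95
tool_pos: [0.5125, -0.0173, 0.055]
tool_rot: [-3.141, 0.058, 0.001]
force: [0.8, 0.1, 0.3]
gripper_width: 0.417
```

```bash
python3 -m inch '[{"x":0,"y":0,"z":0,"ax":0,"ay":0,"az":0,"hand":0.4},{"x":0,"y":0,"z":0,"ax":0,"ay":0,"az":0,"hand":0.4},{"x":0,"y":0,"z":0,"ax":0,"ay":0,"az":0,"hand":0.4},{"x":0,"y":0,"z":0,"ax":0,"ay":0,"az":0,"hand":0.4},{"x":0,"y":0,"z":0,"ax":0,"ay":0,"az":0,"hand":0.4},{"x":0,"y":0,"z":-1.5,"ax":0,"ay":0,"az":0,"hand":0.4},{"x":0,"y":0,"z":-2,"ax":0,"ay":0,"az":0,"hand":0.4},{"x":0,"y":0,"z":-3,"ax":0,"ay":0,"az":0,"hand":0.4},{"x":0,"y":0,"z":-3.5,"ax":0,"ay":0,"az":0,"hand":0.4},{"x":0,"y":0,"z":-1,"ax":0,"ay":0,"az":0,"hand":0.4},{"x":0,"y":0,"z":0,"ax":0,"ay":0,"az":0,"hand":0.4}]'
python3 - <<'E'
from h import *
np.set_printoptions(precision=4,suppress=True)
o=manip.get_obs();R=Ro.from_rotvec(o["tool_rot"]).as_matrix();T=o["tool_pos"];print(T)
# tray centre refined from the first top picture: rim corners by contour
g=cv2.imread("pics/top.png");c=g[200:245,300:355]
hsv=cv2.cvtColor(g,cv2.COLOR_BGR2HSV)
# crop-1 rim corners (577,313),(661,316),(659,383),(579,381) scaled .35
C=np.array([[577,313],[661,316],[659,383],[579,381]])*.35+[109.7,99.7]
W=np.array([atz("top",p,.014) for p in C]);print(W,W.mean(0))
t=W.mean(0);t[2]=.105;print(R.T@(t-T)*100)
E
```

```text
time: 22.32
tool_pos: [0.5129, -0.0173, 0.1659]
tool_rot: [3.141, -0.058, 0.002]
force: [-0.0, -0.2, -0.3]
gripper_width: 0.141
[ 0.5129 -0.0173  0.1659]
[[ 0.5426 -0.1923  0.014 ]
 [ 0.5368 -0.2837  0.014 ]
 [ 0.4647 -0.2768  0.014 ]
 [ 0.4696 -0.1906  0.014 ]] [ 0.5034 -0.2358  0.014 ]
[-0.1388 21.8689  6.0968]
```

The plate is held (opening 12.8 mm). Carry it to above the steel tray at (0.503, -0.236).

```bash
python3 -m inch '[{"x":0,"y":4,"z":0,"ax":0,"ay":0,"az":0,"hand":0.4},{"x":0,"y":4.5,"z":0,"ax":0,"ay":0,"az":0,"hand":0.4},{"x":-0.1,"y":4.5,"z":0,"ax":0,"ay":0,"az":0,"hand":0.4},{"x":0,"y":4.5,"z":0,"ax":0,"ay":0,"az":0,"hand":0.4},{"x":0,"y":4.2,"z":0,"ax":0,"ay":0,"az":0,"hand":0.4},{"x":0,"y":0,"z":2.5,"ax":0,"ay":0,"az":0,"hand":0.4},{"x":0,"y":0,"z":2.5,"ax":0,"ay":0,"az":0,"hand":0.4},{"x":0,"y":0,"z":1.5,"ax":0,"ay":0,"az":0,"hand":0.4},{"x":0,"y":0,"z":0,"ax":0,"ay":0,"az":0,"hand":0.4},{"x":0,"y":0,"z":0,"ax":0,"ay":0,"az":0,"hand":0.4}]'
python3 - <<'E'
from h import *
np.set_printoptions(precision=4,suppress=True)
o=manip.get_obs();print(o["tool_pos"],o["force"])
a=shot("top","t12.png");b=shot("side","s12.png")
for n in("flap_tongue","filter_plate","tray"): print(n,[(c,np.round(m["centre"],1).tolist(),round(m["p"],2)) for c in("top","side") for m in manip.mark_of(n,c)[:3]])
cv2.imwrite("pics/v12.png",cv2.resize(b[120:330,130:410,::-1],(800,600),interpolation=cv2.INTER_CUBIC))
E
```

```text
time: 23.58
tool_pos: [0.504, -0.2341, 0.1008]
tool_rot: [3.141, -0.058, 0.001]
force: [-0.1, -0.4, 0.6]
gripper_width: 0.141
[ 0.504  -0.2341  0.1008] [-0.0698 -0.3925  0.5911]
flap_tongue [('top', [260.4, 187.5], 0.74), ('side', [263.1, 173.6], 0.52)]
filter_plate [('side', [222.9, 268.3], 0.64), ('side', [237.8, 218.5], 0.16)]
tray [('top', [343.2, 134.6], 0.89), ('top', [193.3, 203.5], 0.83), ('top', [337.2, 178.5], 0.77), ('side', [283.2, 302.0], 0.86), ('side', [356.8, 320.7], 0.84), ('side', [180.9, 255.4], 0.77)]
```

View pics/v12.png

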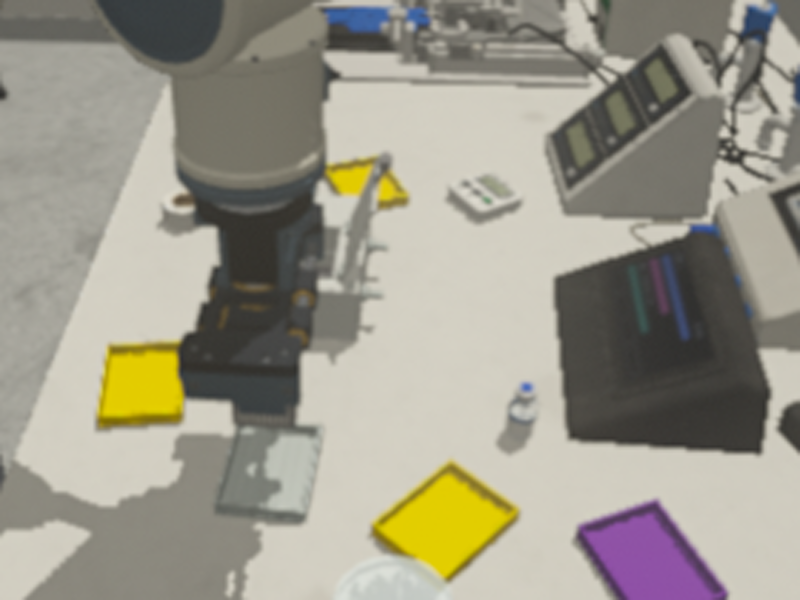

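Run:
```python
from h import *
print(atz("side",[222.9,268.3],.057),"expected px",proj("side",[.5035,-.2341,.057]),"tray",atz("side",[222.7,285.4],0),atz("side",[223.9,285],0))
print("tongue",tri([260.4,187.5],[263.1,173.6]),"driver/tray red", )
o=manip.get_obs();print(o["joint_vel"],o["tool_pos"])
```

```text
[ 0.5056386  -0.23901019  0.057     ] expected px [[222.13831266 266.60460179]] tray [ 0.50272017 -0.2364744   0.        ] [ 0.50528842 -0.23520931  0.        ]
tongue (array([ 0.58606968, -0.03231946,  0.17166032]), np.float64(0.0016263918956794287)) driver/tray red
[-0.00042115  0.00375271  0.00393039 -0.00013796 -0.00251915 -0.00039052] [ 0.50378526 -0.23417754  0.10068415]
```

```bash
python3 -c "
from rig import manip
print(manip.job_done(), manip.get_obs()['gripper_width'])"
```

```text
the job is handed in; nothing more can be done
the job is handed in; nothing more can be done
```

The whole task was carried out and handed in at about 23.6 s of the 67 s allowed; no verdict was reported.

**What was done:**
- I took the driver from its stand and pushed the button fully in; the force reached 15 N and the cover sprang ajar.
- I put the driver back in its stand, swung the cover open by its tongue, and drew the filter plate up. It is held over the steel tray.

**Last checks:**
- **Cover:** the tongue sits about 28 mm behind the hinge line, so the cover is at roughly 1.85 rad.
- **Plate:** the gripper is still closed on it at 12.8 mm. It is within about 5 mm of the tray's centre and nearly still. Its underside is about 57 mm up, worked out from the height at which I gripped it.
- **Driver:** it was last seen standing in its stand after the cover was opened. In the final picture the arm hides it, so I did not confirm it again.
- **Bystanders:** the tape, timer and vial still stand in the last picture. I did not re-measure their positions. Nothing unexpected showed in the force readings.

**What disagreed:**
- My first estimate of the unit's yaw (+0.02 rad) was wrong. The deck corners, button and tongue later gave about -0.037 rad, and I used that for the cover and plate.
- The two cameras differed by up to 10 mm in y. I mostly relied on the top view, and used the side view to line up the driver tip with the button and the stand hole.

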